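# Close up the carver's tool chest

### The arm

A 6-joint arm with a two-finger parallel gripper is mounted at the origin on the work surface. World frame = base frame: x ahead of the robot, y to its left, z up, the work surface at z = 0. Lengths are in mm, angles in rad, forces in N, time in s.
With the tool pointing down it reaches from about 300 to 775 mm from the base axis. Payload 14.6 kg.
Tool frame: the origin (TCP) lies on the mounting face of the last link; the fingertips stand 199 mm ahead of it and the grasp point (between the pads) lies 180 mm ahead of it; z points along the fingers, y is the line along which they close (so a half turn about z gives the same grasp; the last joint's range is limited). The gripper opens to 94 mm and grips with 3 to 60 N. Pads are 16 mm wide; open, the fingers measure 119 mm over their backs; the gripper's body (75 mm by 177 mm) begins 78 mm behind the grasp point.
Start: joints at [-1.211, 0.3, 1.521, -0, 1.321, -0.067], TCP at [227.671, -500.657, 404.646] pointing down, gripper open.
Joint ranges: [-3.03, 3.03], [-0.79, 2.21], [0.23, 2.52], [-1.04, 4.18], [0, 3.07], [-2.55, 2.55]. Speed limits (rad/s): [2.22, 2.22, 2.57, 3.14, 3.14, 3.14].

### API

Orientations are given as [roll, pitch, yaw] about the fixed x, y, z axes, in that order (R = Rz(yaw) Ry(pitch) Rx(roll)).
In Python, from cell import manip gives the robot as it stands. The module is installed in compiled form; this text tells all that it offers.
- The arm moves only by the shell command python3 -m creep 'ROWS' [FORCE]. ROWS is a JSON object of lists of equal length, an entry for each row: "slide": the shift along the world's x, y, z in cm, a list of three; "turn": the turn about the world's z in rad; "claw": the opening, from 0 (shut) to 1 (fully open). A call has 1 to 8 rows; each row shifts and turns the commanded pose from where the row before left it; what a row does not reach is not made up. A row lasts 1/8 s, in which the tool goes at most 62.5 mm and 10.7 degrees, less where a joint would pass 70% of its speed; a pose out of reach is approached as far as the arm can. A call with a gripper value outside its range is refused whole. The fingers move at their own pace and stop on an object; FORCE is the grip in N (left out, the last holds). Time passes only in rows, so rows that do not move let the fingers close. It gives the time, the measured TCP pose, the force, the opening and the grip force at its end, in the units of the state.
- manip.read_state(): the state, without advancing time (a new reading comes with each control period).
- manip.camera(name): name is "scene" or "top"; returns (picture, depth): 400x640x3 uint8, red, green, blue; 400x640 float32, mm along the optical axis (not along the pixel's ray), 0 where there is no reading.
- manip.calibration(name): a dict with "intrinsics" (3x3 intrinsics, pixels), "pose" (4x4, takes a point from camera to world coordinates). Camera axes: x right, y up, looking along -z (the intrinsics and any distortion apply to the point x, -y, -z); pixel columns grow to the right and rows downward; lengths in mm; the calibration is good to about 2 mm. A picture is of the moment at which its call begins. calibration takes no time and is no camera call.
- manip.sign_off(): hands the job in; it is judged then, once.
Trained networks look in the newest picture that a camera, given by its name, has taken for a name from the list of things; names that differ only in an ending like _2 or _b are one class to them, and where a whole thing is asked for, a point or a joint stands for the part that bears it (a point fixed in the world has none). Each returns a list of dicts, best first, with "score" (0 to 1); they miss things now and then, are a little off and sometimes report something else, mostly with a low value. They report only what shows in the picture. A call takes as long as a camera call.
- manip.cut_out(query, camera): "mask" (400x640 bool, what is visible of it) and "position" ([column, row] in pixels, amid what is visible of it).
The state is a dict: "clock": time; "joints": joint angles; "qd": joint speeds; "effort": joint torques, N m; "eef_pos": TCP position; "eef_rot": TCP orientation; "wrist_force": force on the tool from outside, world axes, zero at the start; "moment": the same for the moment, N m; "finger_gap": finger opening in mm; "finger_force": force on a finger pad.
Only numpy, scipy, OpenCV 4.12 (cv2) and the standard library are available. Lean on these libraries where they do the work, as an engineer would, in place of code of your own. Each camera call takes 0.05 s, during which the arm holds its last target. There are 200 camera calls.

### The job

Close up the carving-tool chest with the fingertips: push both drawers fully home, and only then swing the lid down until it is fully shut, gently and without slamming it. The chest has just been repaired: the knobs are freshly glued and the green inside of the lid is wet with paint, so touch neither; push on the bare wooden drawer fronts and on the outside of the lid. Grip and lift nothing, and leave the mallet, carved block, cup and screwdriver where they lie.

Things in the scene. Friction and masses are not known exactly. Their poses are not given: they have to be found in the camera images.
- chest: Heavy wooden chest fixed to the bench, 160 deep (x) by 320 wide (y) by 100 mm high without the lid. Origin at the centre of its underside, on the bench; its front, with the two drawers side by side, is its -x face (towards the robot), y to its left as seen from the robot, z up. Turned by up to 0.2 rad.
- drawer_left (a joint): Opening of the left (+y) drawer in m: 0 is home, with its front flush with the chest's front face; it grows as the drawer comes out along the chest's -x. Starts 0.03 to 0.06, stop at 0.10. It runs with about 2 N of friction and stays where it is left.
- drawer_right (a joint): The same for the right (-y) drawer.
- drawer_left_front (a point): Centre of the outer face of the left drawer's pale wooden front panel (142 wide, 66 high, 12 mm thick; its upper edge 80 mm above the bench). It moves with the drawer; at home it is at x -80, y +77, z 47 mm in the chest's frame.
- drawer_right_front (a point): The same for the right drawer; at home at x -80, y -77, z 47 mm in the chest's frame.
- knob_left (a point): Dark round knob of the left drawer, 20 mm in diameter, standing 22 mm out of the front at the middle of its width. This point is the centre of the knob's outer end, 22 mm out from the front face, 7 mm below the panel's centre (40 mm above the bench). Freshly glued: not to be touched.
- knob_right (a point): The same on the right drawer.
- lid (a joint): Angle of the lid in rad: 0 is shut, lying flat on the chest; it grows as the front edge swings up and away from the robot. Starts 1.0 to 1.3, stop at 1.6. The hinge is stiff: the lid stays at any angle and needs about 2 to 5 N at its front edge to be pushed down.
- lid_hinge (a point): Middle of the lid's hinge line, which runs along the chest's y at the top of its back: x +80, z 100 mm in the chest's frame. The lid's underside passes through it.
- lid_edge (a point): Middle of the front edge of the lid on its outside, 168 mm from the hinge along the lid. The lid is 10 mm thick and 324 mm wide; an apron 8 mm thick runs along its front edge and reaches 25 mm below its underside, hanging in front of the chest when shut. The outside (brown, with dark diamonds) faces up when shut and away from the robot when open.
- lid_lining (a point): Green panel on the inside of the lid, 2 mm thick, on the underside and the inner face of the apron; 294 mm wide. Wet paint: not to be touched. This point is the centre of the panel, 86 mm from the hinge along the lid.
- mallet: Wooden mallet lying on the bench to the left of the chest: head 110 x 75 x 70 mm high, handle 150 mm long, 28 mm thick, towards its -x. Origin under the centre of the head.
- carved_block: Pale carved block 140 x 90 x 24 mm to the right of the chest, origin under its centre.
- pencil_cup: Terracotta cup, 72 mm across, 90 mm high, to the right of the chest; origin under its centre.
- screwdriver: Yellow-handled screwdriver about 200 mm long and under 35 mm high lying across in front of the chest, about 250 mm from the chest's centre; along its own x.

How it is judged (in metres and radians):
On the way, in this order (a step that is already met when the one before it is completed fails the run):
1. both drawers are fully home while the lid still stands open (value of joint each of drawer_left, drawer_right below 0.004 m and value of joint lid above 0.8 rad), for 0.2 s.
2. the lid is fully shut (value of joint each of drawer_left, drawer_right below 0.004 m and value of joint lid below 0.03 rad), for 0.2 s.
At the end, for the whole second after the job is handed in: Both drawers within 4 mm of home and the lid within 0.03 rad (5 mm at its front edge) of shut, the bystanders within 20 mm of where they were (all of step 2 and distance of each of mallet, carved_block, pencil_cup, screwdriver from where it was at the start of the episode below 0.02 m); the robot touches nothing.
It fails at once if the lid was pushed down (below 0.8 rad) while a drawer still stood open by more than 6 mm (value of joint lid below 0.8 rad and value of joint any of drawer_left, drawer_right above 0.006 m).
It fails at once if the lid was slammed: faster than 1.5 rad/s in the last 0.25 rad before it is shut (value of joint lid below 0.25 rad and velocity of joint lid below -1.5 rad/s).
It fails at once if a freshly glued knob was touched or gripped (over 1 N), or a drawer pulled farther out (beyond 75 mm) (value of joint any of drawer_left, drawer_right above 0.075 m or contact force between any of the fingers, the arm and drawer_left_c2 above 1 N or contact force between any of the fingers, the arm and drawer_left_c3 above 1 N or contact force between any of the fingers, the arm and drawer_right_c2 above 1 N or contact force between any of the fingers, the arm and drawer_right_c3 above 1 N).
It fails at once if the wet inside of the lid was touched, or the lid gripped by its edge (over 1 N) (contact force between any of the fingers, the arm and lid_c2 above 1 N or contact force between any of the fingers, the arm and lid_c3 above 1 N).
It fails at once if the mallet, carved block, cup or screwdriver was moved or lifted (over 20 mm) (distance of any of mallet, carved_block, pencil_cup, screwdriver from where it was at the start of the episode above 0.02 m).
It also fails if it takes over 58 s, if anything falls off the work surface, if the arm or the gripper's body presses on something with over 40 N, if the wrist force passes 120 N, or if a joint passes its speed limit or range.

## Working session

There is one attempt and no reset: what is moved stays moved. The work goes in short steps, Python scripts to look and compute and a shell command to move; the robot and the scene stay as the last step left them, time stands still between calls to the robot, and variables do not carry over. Pictures are saved under pics/ and viewed, at most 10 in all, crops included, and the job is handed in when it is done.

```bash
mkdir -p pics; cat > h.py <<'E'
import numpy as np, cv2
from cell import manip
def pts(cam,depth):
    c=manip.calibration(cam);K=np.array(c["intrinsics"]);T=np.array(c["pose"])
    v,u=np.mgrid[0:400,0:640]
    p=np.stack([(u-K[0,2])/K[0,0]*depth,-(v-K[1,2])/K[1,1]*depth,-depth],-1)
    return p@T[:3,:3].T+T[:3,3]
E
python3 - <<'E'
from h import *
print(manip.read_state())
for cam in("scene","top"):
    im,d=manip.camera(cam); cv2.imwrite(f"pics/{cam}0.png",im[...,::-1]); P=pts(cam,d)
    print(cam,np.round(np.array(manip.calibration(cam)["pose"]),2).tolist())
    for q in("chest","drawer_left_front","drawer_right_front","knob_left","knob_right","lid","lid_lining","lid_edge","lid_hinge","mallet","carved_block","pencil_cup","screwdriver"):
        for r in manip.cut_out(q,cam)[:2]:
            m=r["mask"]&(d>0);
            if m.sum()==0: print(q,"empty");continue
            X=P[m]; print(q,round(r["score"],2),np.round(r["position"]),m.sum(),np.round(np.median(X,0)),np.round(np.percentile(X,2,0)),np.round(np.percentile(X,98,0)))
E
```

```text
{'clock': 0.0, 'joints': array([-1.21059785e+00,  3.00421133e-01,  1.52160804e+00, -3.30574987e-05,
        1.32068147e+00, -6.66439575e-02]), 'qd': array([-0.00027027, -0.00034352, -0.00122996, -0.00158519,  0.00085459,
        0.00074987]), 'effort': array([-1.19651755e-03, -5.31803727e+01, -3.52734661e+01,  7.07949582e-02,
        2.44173640e-02, -1.04393084e-04]), 'eef_pos': array([ 227.65599436, -500.62106567,  404.10220805]), 'eef_rot': array([-3.14047502e+00, -4.25031384e-05,  4.26850606e-01]), 'wrist_force': array([-0.09444125,  0.05796778,  0.4270217 ]), 'moment': array([ 0.00025658,  0.00927683, -0.01462633]), 'finger_force': 0.0, 'finger_gap': 93.93210496654943}
scene [[-0.93, -0.34, 0.16, 693.32], [0.38, -0.84, 0.39, 339.54], [0.0, 0.43, 0.9, 828.52], [0.0, 0.0, 0.0, 1.0]]
chest 0.8 [275. 192.] 13987 [643.  -7. 100.] [ 528. -204.   25.] [739. 110. 257.]
drawer_left_front 0.56 [331. 214.] 982 [558.  49.  58.] [527. -22.  32.] [581. 109.  82.]
drawer_right_front 0.71 [314. 160.] 704 [ 533. -100.   59.] [ 505. -175.   24.] [554. -42.  82.]
knob_left 0.91 [326. 218.] 992 [557
[... 2131 characters left out ...]
.  74.]
lid_edge 0.56 [370. 154.] 5012 [664. -59. 245.] [ 613. -210.  115.] [736.  96. 258.]
lid_hinge 0.75 [325. 212.] 966 [557.  42.  59.] [527. -23.  44.] [584. 104.  84.]
mallet 0.74 [243. 157.] 2122 [690. 226.  68.] [534. 170.  22.] [763. 279.  74.]
mallet 0.73 [370. 157.] 5093 [664. -60. 245.] [ 612. -211.  113.] [738.  95. 258.]
carved_block 0.81 [465. 198.] 2107 [ 593. -310.   24.] [ 550. -378.    7.] [ 638. -241.   30.]
carved_block 0.64 [372. 154.] 5093 [664. -61. 245.] [ 612. -212.  111.] [737.  93. 258.]
pencil_cup 0.83 [461. 246.] 898 [ 470. -299.   42.] [ 438. -322.   -1.] [ 503. -254.   92.]
screwdriver 0.88 [384. 277.] 355 [389. -98.  24.] [ 378. -144.   13.] [402. -51.  30.]
```

View pics/scene0.png

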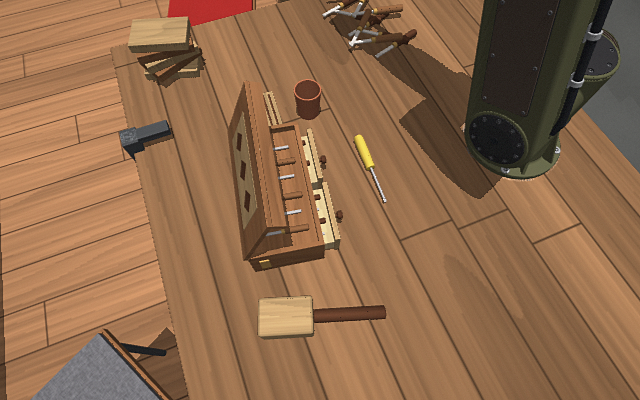

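View pics/top0.png

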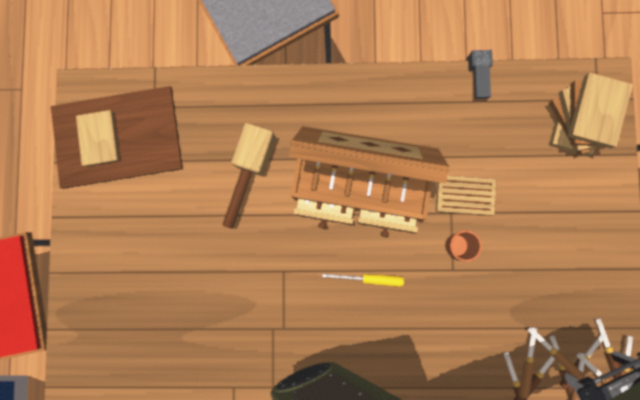

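```bash
python3 - <<'E'
from h import *
im,d=manip.camera("top");P=pts("top",d)
M={}
for q in("drawer_left_front","drawer_right_front","lid"):
    r=manip.cut_out(q,"top")[0];m=cv2.erode(r["mask"].astype(np.uint8),np.ones((2,2)))>0;M[q]=P[m&(d>0)]
    X=M[q]
    if q!="lid":
        print(q,"high pts z>72"); Y=X[X[:,2]>72]
        c,(w,h),a=cv2.minAreaRect(Y[:,:2].astype(np.float32)); print(c,w,h,a,len(Y))
        vx,vy,x0,y0=cv2.fitLine(Y[:,:2].astype(np.float32),cv2.DIST_HUBER,0,.01,.01).ravel();print("line",np.arctan2(-vx,vy) if vy>0 else np.arctan2(vx,-vy),x0,y0)
X=M["lid"]
# hinge/lid plane fit with RANSAC-ish repeat
Y=X[(X[:,2]>130)&(X[:,2]<235)]
for _ in range(4):
    c=Y.mean(0);n=np.linalg.svd(Y-c,full_matrices=False)[2][2];e=np.abs((Y-c)@n);Y=Y[e<max(3,np.percentile(e,70))]
print("lid plane",c,n,len(Y))
top=X[X[:,2]>250];print("lid top",len(top),top.min(0),top.max(0));print(cv2.minAreaRect(top[:,:2].astype(np.float32)))
E
```

```text
drawer_left_front high pts z>72
(544.3890380859375, 41.13728332519531) 137.38558959960938 12.249027252197266 79.73246765136719 293
line -0.18039605 544.1992 41.128483
drawer_right_front high pts z>72
(528.7877197265625, -108.9938735961914) 135.8621368408203 23.63774299621582 79.66105651855469 297
line -0.17944546 522.8851 -108.19651
lid plane [692.00177881 -63.40450315 187.60707245] [ 0.89647743 -0.16538601  0.41106652] 1640
lid top 1555 [ 609.47742661 -214.81560214  250.00199629] [691.73489726 101.65250308 261.57353666]
((649.8378295898438, -56.32301330566406), (320.6259460449219, 28.964996337890625), 79.48223114013672)
```

The scene view, taken from behind the chest, shows the lid up (edge near 240,85 to 250,260). Both drawers are out, with knobs at (323,160) and (339,215), and the cup at (308,98). In the top view the chest is at about (368,180), turned clockwise. The screwdriver is at (365,280), the cup at (464,246) and the mallet at (248,165), so the straddling approach is clear.

From these, the chest is at about (641,-54) mm with yaw -0.182, and the lid at about 1.147 rad. The left drawer is about 39 mm open.

I'll straddle each knob with open fingers, tips above knob height. First I move in front of the right drawer.

```bash
python3 -m creep '{"slide":[[2.4,4,0],[2.4,4,0],[2.4,4,0],[2.4,4,0],[2.4,4,0],[2.4,4,0],[2.4,4,0],[2.4,4,0]],"turn":[-0.076,-0.076,-0.076,-0.076,-0.076,-0.076,-0.076,-0.076],"claw":[1,1,1,1,1,1,1,1]}'
cat > rel.py <<'E'
from h import *
s=manip.read_state();p=s["eef_pos"];a=-.182;R=np.array([[np.cos(a),-np.sin(a)],[np.sin(a),np.cos(a)]])
c=R.T@(p[:2]-[641,-54]);print("t",s["clock"],"world",np.round(p,1),"chest",np.round(c,1),"tip z",round(p[2]-199,1),"yaw",s["eef_rot"],"F chest",np.round(R.T@s["wrist_force"][:2],1),np.round(s["wrist_force"],1),"gap",s["finger_gap"])
E
python3 rel.py
```

```text
clock: 2.6
eef_pos: [420.2, -179.2, 404.9]
eef_rot: [3.141, -0.001, -0.184]
wrist_force: [0.1, 0.2, 0.4]
finger_gap: 94.3
finger_force: 0.0
t 2.6 world [ 420.2 -179.2  404.9] chest [-194.5 -163.1] tip z 205.9 yaw [ 3.14141230e+00 -5.07018479e-04 -1.83738870e-01] F chest [0.1 0.2] [0.1 0.2 0.4] gap 94.31270236903048
```

```bash
python3 -m creep '{"slide":[[2.5,3.9,0],[2.5,3.9,0],[0,0,-3.5],[0,0,-4],[0,0,-4],[0,0,-3.3],[0,0,0],[0,0,0]],"turn":[0,0,0,0,0,0,0,0],"claw":[1,1,1,1,1,1,1,1]}'; python3 rel.py
python3 - <<'E'
from h import *
im,d=manip.camera("top");cv2.imwrite("pics/t1.png",cv2.resize(im[120:320,220:520,::-1],None,fx=2.6,fy=2.6))
E
```

```text
clock: 3.6
eef_pos: [470.1, -102.8, 258.0]
eef_rot: [3.141, -0.002, -0.181]
wrist_force: [0.2, 1.0, 0.7]
finger_gap: 93.7
finger_force: 0.0
t 3.6 world [ 470.1 -102.8  258. ] chest [-159.3  -78.9] tip z 59.0 yaw [ 3.14143036e+00 -1.55708870e-03 -1.81234457e-01] F chest [-0.  1.] [0.2 1.  0.7] gap 93.66092150722618
```

View pics/t1.png

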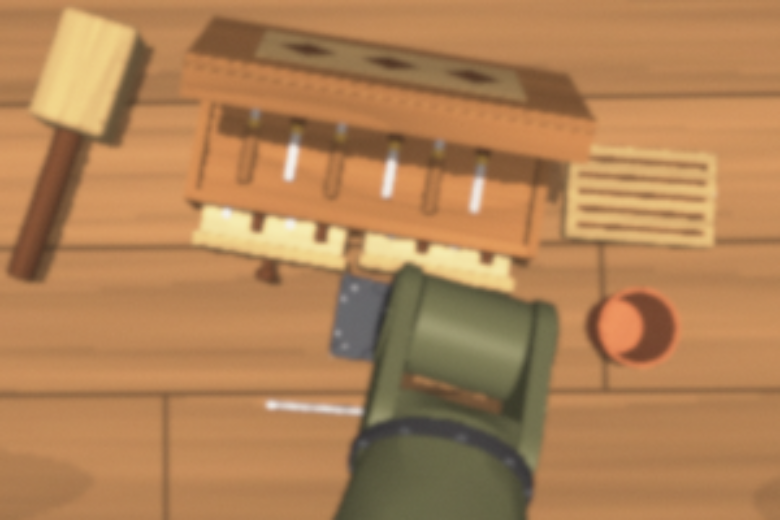

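The open hand sits squarely in front of the right drawer (top edge near 435,260 in the crop), clear of the cup (638,327) and the knobs. The wrist overhangs forward, so I'll measure its clearance to the lid apron before pushing.

```bash
python3 - <<'E'
from h import *
a=-.182;R=np.array([[np.cos(a),-np.sin(a)],[np.sin(a),np.cos(a)]])
for cam in("top","scene"):
    im,d=manip.camera(cam);P=pts(cam,d).reshape(-1,3);P=P[(d>0).ravel()]
    C=(P[:,:2]-[641,-54])@R
    for lo,hi in((100,160),(160,200),(200,240),(240,260),(260,280),(280,310),(310,340),(340,380),(380,430)):
        m=(P[:,2]>lo)&(P[:,2]<hi)&(C[:,0]<-40)&(C[:,0]>-260)&(abs(C[:,1]+79)<110)
        if m.sum()>5: print(cam,lo,hi,m.sum(),np.round(np.percentile(C[m,0],[50,98]),0))
    m=(C[:,0]>-60)&(C[:,0]<100)&(P[:,2]>235)&(abs(C[:,1])<150); print("lid top band",np.round(np.percentile(C[m],[1,99],axis=0)),np.percentile(P[m,2],99))
E
```

```text
top 100 160 233 [-75. -43.]
top 160 200 362 [-160. -128.]
top 200 240 174 [-159. -130.]
top 310 340 132 [-177. -120.]
top 340 380 2393 [-158. -125.]
top 380 430 1422 [-210. -165.]
lid top band [[ -12. -147.]
 [  29.  147.]] 259.3485627015812
scene 100 160 311 [-74. -48.]
scene 160 200 865 [-144. -125.]
scene 200 240 510 [-153. -127.]
scene 240 260 461 [-148. -122.]
scene 260 280 26 [-140. -124.]
scene 280 310 119 [-152. -124.]
scene 310 340 795 [-163. -115.]
scene 340 380 3218 [-164. -123.]
scene 380 430 2371 [-210. -166.]
lid top band [[ -10. -146.]
 [  32.  148.]] 258.28932120232497
```

Wrist clearance is fine: it reaches about 45 mm ahead, and the apron stays about 30 mm away. Pushing the right drawer.

```bash
python3 -m creep '{"slide":[[1.0,-0.18,0],[1.0,-0.18,0],[1.0,-0.18,0],[1.0,-0.18,0],[1.0,-0.18,0],[1.0,-0.18,0],[0.4,-0.07,0],[0.2,-0.04,0]],"turn":[0,0,0,0,0,0,0,0],"claw":[1,1,1,1,1,1,1,1]}'; python3 rel.py
```

```text
clock: 4.75
eef_pos: [535.8, -114.6, 256.5]
eef_rot: [3.142, 0.0, -0.181]
wrist_force: [-2.7, -1.1, 0.2]
finger_gap: 93.9
finger_force: 1.1
t 4.75 world [ 535.8 -114.6  256.5] chest [-92.5 -78.6] tip z 57.5 yaw [ 3.14159182e+00  3.44366625e-04 -1.81161795e-01] F chest [-2.4 -1.5] [-2.7 -1.1  0.2] gap 93.9234217058055
```

Friction only so far; creep on until the stop.

```bash
python3 -m creep '{"slide":[[0.2,-0.04,0],[0.2,-0.04,0],[0.1,-0.02,0],[0,0,0]],"turn":[0,0,0,0],"claw":[1,1,1,1]}'; python3 rel.py
```

```text
clock: 5.25
eef_pos: [540.0, -115.4, 256.6]
eef_rot: [-3.141, 0.004, -0.181]
wrist_force: [-13.3, 1.8, 7.4]
finger_gap: 93.9
finger_force: 7.0
t 5.25 world [ 540.  -115.4  256.6] chest [-88.2 -78.7] tip z 57.6 yaw [-3.14136145  0.00353457 -0.18130676] F chest [-13.4  -0.7] [-13.3   1.8   7.4] gap 93.91124263353412
```

Right drawer is home (13 N, face exactly at -80). Retreat and shift to the left drawer.

```bash
python3 -m creep '{"slide":[[-3.8,0.7,0],[-3.8,0.7,0.1],[0.7,3.8,0],[0.7,3.8,0],[0.7,3.8,0],[0.7,3.8,0],[0,0,0],[0,0,0]],"turn":[0,0,0,0,0,0,0,0],"claw":[1,1,1,1,1,1,1,1]}'; python3 rel.py
```

```text
clock: 6.25
eef_pos: [492.7, 50.1, 257.7]
eef_rot: [3.142, -0.0, -0.181]
wrist_force: [-0.1, -0.7, 0.3]
finger_gap: 93.8
finger_force: 0.0
t 6.25 world [492.7  50.1 257.7] chest [-164.7   75.6] tip z 58.7 yaw [ 3.14157658e+00 -3.29620812e-04 -1.80863773e-01] F chest [ 0.  -0.7] [-0.1 -0.7  0.3] gap 93.78787623602676
```

```bash
python3 -m creep '{"slide":[[1.1,-0.2,0],[1.1,-0.2,0],[1.0,-0.18,0],[1.0,-0.18,0],[1.0,-0.18,0],[1.0,-0.18,0],[0.6,-0.1,0],[0.2,-0.04,0]],"turn":[0,0,0,0,0,0,0,0],"claw":[1,1,1,1,1,1,1,1]}'; python3 rel.py;  python3 -m creep '{"slide":[[0.2,-0.04,0],[0.2,-0.04,0],[0.2,-0.02,0],[0,0,0]],"turn":[0,0,0,0],"claw":[1,1,1,1]}'; python3 rel.py
```

```text
clock: 7.25
eef_pos: [562.9, 37.8, 257.5]
eef_rot: [3.142, 0.0, -0.181]
wrist_force: [-2.1, -0.5, 0.2]
finger_gap: 94.0
finger_force: 1.0
t 7.25 world [562.9  37.8 257.5] chest [-93.4  76.2] tip z 58.5 yaw [ 3.14156619e+00  1.84989845e-04 -1.81237726e-01] F chest [-1.9 -0.8] [-2.1 -0.5  0.2] gap 94.03770492877204
clock: 7.75
eef_pos: [568.1, 37.0, 257.6]
eef_rot: [3.141, 0.004, -0.181]
wrist_force: [-14.1, -0.8, 6.1]
finger_gap: 93.6
finger_force: 7.0
t 7.75 world [568.1  37.  257.6] chest [-88.2  76.3] tip z 58.6 yaw [ 3.14116741  0.00352299 -0.18121959] F chest [-13.7  -3.4] [-14.1  -0.8   6.1] gap 93.63557117604356
```

Both drawers are home. Now retreat, rise, shut the fingers and pass over the lid.

```bash
python3 -m creep '{"slide":[[-4.9,0.9,0],[-4.9,0.9,0],[0,0,4.8],[0,0,4.8],[0,0,4.8],[0,0,4.8],[0,0,4.8],[0,0,0]],"turn":[0,0,0,0,0,0,0,0],"claw":[1,1,0,0,0,0,0,0]}' 10; python3 rel.py
python3 - <<'E'
from h import *
a=-.182;R=np.array([[np.cos(a),-np.sin(a)],[np.sin(a),np.cos(a)]])
im,d=manip.camera("top");cv2.imwrite("pics/t2.png",cv2.resize(im[120:320,220:520,::-1],None,fx=2.6,fy=2.6))
im,d=manip.camera("scene");P=pts("scene",d)
r=manip.cut_out("lid","scene")
m=r[0]["mask"]&(d>0);X=P[m];Y=X[(X[:,2]>130)&(X[:,2]<235)]
for _ in range(4):
    c=Y.mean(0);n=np.linalg.svd(Y-c,full_matrices=False)[2][2];e=np.abs((Y-c)@n);Y=Y[e<max(3,np.percentile(e,70))]
print(r[0]["score"],"plane",c,n,(c[:2]-[641,-54])@R,len(Y),"angle",np.arctan2(np.hypot(*n[:2]),abs(n[2])))
E
```

```text
clock: 8.75
eef_pos: [470.4, 54.9, 501.3]
eef_rot: [-3.14, -0.007, -0.181]
wrist_force: [0.6, -0.6, -0.9]
finger_gap: 37.4
finger_force: 0.0
t 8.75 world [470.4  54.9 501.3] chest [-187.5   76.2] tip z 302.3 yaw [-3.1399019  -0.0072516  -0.18092682] F chest [ 0.7 -0.5] [ 0.6 -0.6 -0.9] gap 37.35274156759712
0.81 plane [696.85515976 -47.66519993 187.66260085] [ 0.89664551 -0.16321003  0.41156932] [53.78605812 16.33978324] 2502 angle 1.1466210109554156
```

View pics/t2.png

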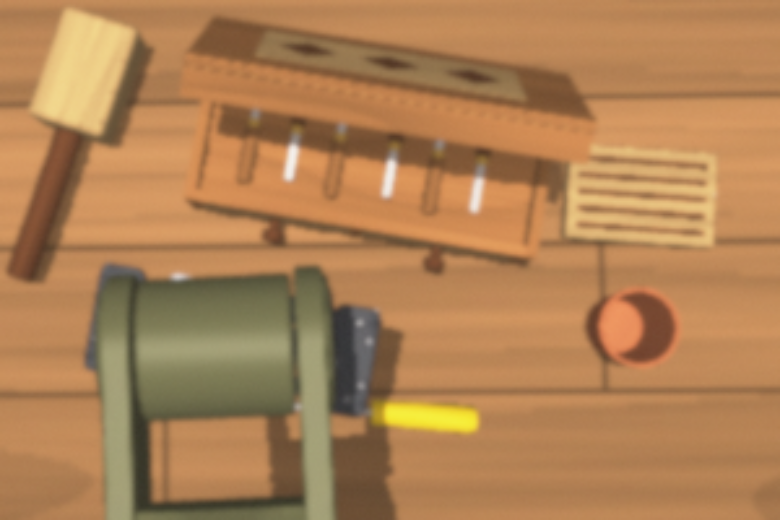

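Both drawers are flush, with only the knobs at (275,232) and (433,262) in front of the chest. The lid is unchanged at 1.147 rad. Passing over the lid.

```bash
python3 -m creep '{"slide":[[3.9,-2,0],[3.9,-2,0],[3.9,-2,0],[3.9,-2,0],[3.9,-2,0],[3.9,-2,0],[0,0,0],[0,0,0]],"turn":[0,0,0,0,0,0,0,0],"claw":[0,0,0,0,0,0,0,0]}'; python3 rel.py
```

```text
clock: 9.9
eef_pos: [704.7, -64.9, 496.3]
eef_rot: [-3.142, 0.002, -0.181]
wrist_force: [-0.1, -0.7, 0.9]
finger_gap: 0.8
finger_force: 0.0
t 9.9 world [704.7 -64.9 496.3] chest [64.6  0.8] tip z 297.3 yaw [-3.14157204e+00  1.88618285e-03 -1.81065571e-01] F chest [ 0.  -0.7] [-0.1 -0.7  0.9] gap 0.7834432618102954
```

```bash
python3 -m creep '{"slide":[[0,0,-3.2],[0,0,-3.2],[0,0,0],[-0.9,0.17,0],[-0.9,0.17,0],[-0.4,0.07,0],[-0.4,0.07,0],[0,0,0]],"turn":[0,0,0,0,0,0,0,0],"claw":[0,0,0,0,0,0,0,0]}'; python3 rel.py
```

```text
clock: 10.9
eef_pos: [678.6, -60.2, 434.6]
eef_rot: [-3.141, -0.002, -0.181]
wrist_force: [2.2, -0.4, 2.9]
finger_gap: 0.3
finger_force: 1.3
t 10.9 world [678.6 -60.2 434.6] chest [38.1  0.7] tip z 235.6 yaw [-3.14140897e+00 -1.64152735e-03 -1.81032706e-01] F chest [ 2.2 -0. ] [ 2.2 -0.4  2.9] gap 0.2711822499535351
```

In contact with the outside of the lid; follow the arc down.

```bash
python3 -m creep '{"slide":[[-0.85,0.16,-0.62],[-0.85,0.16,-0.62],[-0.87,0.16,-0.57],[-0.87,0.16,-0.57],[-0.78,0.14,-0.7],[-0.78,0.14,-0.7],[-0.66,0.12,-0.8],[-0.66,0.12,-0.8]],"turn":[0,0,0,0,0,0,0,0],"claw":[0,0,0,0,0,0,0,0]}'; python3 rel.py
```

```text
clock: 11.9
eef_pos: [615.1, -48.7, 379.2]
eef_rot: [-3.142, 0.0, -0.181]
wrist_force: [3.5, 0.6, 0.4]
finger_gap: 0.3
finger_force: 1.4
t 11.9 world [615.1 -48.7 379.2] chest [-26.4   0.5] tip z 180.2 yaw [-3.14157475e+00  4.69973187e-05 -1.81217983e-01] F chest [3.4 1.2] [3.5 0.6 0.4] gap 0.28817758788715664
```

```bash
python3 -m creep '{"slide":[[-0.53,0.1,-0.9],[-0.53,0.1,-0.9],[-0.27,0.05,-0.65],[-0.27,0.05,-0.65],[-0.27,0.05,-0.65],[-0.17,0.03,-0.68],[-0.17,0.03,-0.68],[-0.17,0.03,-0.68]],"turn":[0,0,0,0,0,0,0,0],"claw":[0,0,0,0,0,0,0,0]}'; python3 rel.py
```

```text
clock: 12.9
eef_pos: [591.6, -44.3, 321.5]
eef_rot: [-3.142, -0.0, -0.181]
wrist_force: [2.4, -1.0, 3.2]
finger_gap: 0.3
finger_force: 1.1
t 12.9 world [591.6 -44.3 321.5] chest [-50.3   0.6] tip z 122.5 yaw [-3.14155239e+00 -3.71536379e-04 -1.81208745e-01] F chest [ 2.6 -0.6] [ 2.4 -1.   3.2] gap 0.3408855178337391
```

```bash
python3 -m creep '{"slide":[[-0.08,0.01,-0.4],[-0.08,0.01,-0.4],[0,0,-0.4],[0,0,-0.2],[0,0,-0.2],[0,0,0]],"turn":[0,0,0,0,0,0],"claw":[0,0,0,0,0,0]}'; python3 rel.py
```

```text
clock: 13.65
eef_pos: [589.9, -44.0, 309.2]
eef_rot: [3.142, -0.001, -0.181]
wrist_force: [-16.4, 1.8, 34.9]
finger_gap: 0.6
finger_force: 17.3
t 13.65 world [589.9 -44.  309.2] chest [-52.1   0.5] tip z 110.2 yaw [ 3.14156729e+00 -1.12793404e-03 -1.81006748e-01] F chest [-16.4  -1.2] [-16.4   1.8  34.9] gap 0.5655153456181317
```

Shut, at 35 N against the stop with tip z at 110. Lift off and check.

```bash
python3 -m creep '{"slide":[[0,0,0.5],[0,0,1.5],[0,0,4],[0,0,4.5],[-3,0,4],[-5,0,2],[-5,0,0],[-5,0,0]],"turn":[0,0,0,0,0,0,0,0],"claw":[0,0,0,0,0,0,0,0]}'; python3 rel.py
python3 - <<'E'
from h import *
im,d=manip.camera("scene");cv2.imwrite("pics/s3.png",cv2.resize(im[60:360,180:500,::-1],None,fx=1.9,fy=1.9))
P=pts("scene",d);m=manip.cut_out("lid","scene")[0]["mask"]&(d>0);X=P[m];Y=X[X[:,2]>104]
print(np.polyfit(Y[:,0],Y[:,2],1),np.percentile(Y[:,2],[5,50,95]))
for q in("mallet","carved_block","pencil_cup","screwdriver"):
    r=manip.cut_out(q,"scene")[0];print(q,r["score"],np.round(r["position"]))
E
```

```text
clock: 14.65
eef_pos: [408.3, -44.0, 471.4]
eef_rot: [3.142, -0.001, -0.181]
wrist_force: [0.8, 0.5, -0.7]
finger_gap: 0.4
finger_force: 0.0
t 14.65 world [408.3 -44.  471.4] chest [-230.7  -32.3] tip z 272.4 yaw [ 3.14150993e+00 -5.65134568e-04 -1.81124459e-01] F chest [0.7 0.6] [ 0.8  0.5 -0.7] gap 0.3800062426787125
[-7.78353291e-04  1.11350232e+02] [108.68628231 110.85118807 113.05405852]
mallet 0.82 [296. 313.]
carved_block 0.73 [260. 106.]
pencil_cup 0.89 [307.  96.]
screwdriver 0.75 [368. 151.]
```

View pics/s3.png

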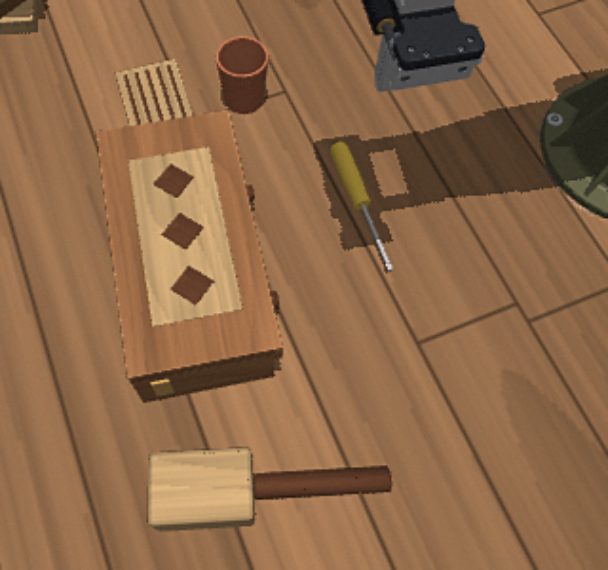

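The lid lies flat (crop 100-280, 115-400) with its top level at 111 mm. The drawers are home, with only the knobs showing at (250,195) and (273,300). The mallet, block, cup and screwdriver are where they were.

```bash
python3 -c "
from cell import manip;print(manip.sign_off())"
```

```text
the job is handed in; nothing more can be done
None
```

The job is handed in at about 15 s: both drawers were pushed fully home, then the lid was swung down gently and lies flat; I saw no contact with the knobs or the wet lining, and the mallet, block, cup and screwdriver lie where they did (no verdict came back).

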